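# Move the headset off the fan hook and fold that hook away

### The arm

A 6-joint arm with a two-finger parallel gripper is mounted at the origin on the work surface. World frame = base frame: x ahead of the robot, y to its left, z up, the work surface at z = 0. Lengths are in m, angles in rad, forces in N, time in s.
With the tool pointing down it reaches from about 0.35 to 0.775 m from the base axis. Payload 5.5 kg.
Tool frame: the origin (TCP) lies on the mounting face of the last link; the fingertips stand 173 mm ahead of it and the grasp point (between the pads) lies 155 mm ahead of it; z points along the fingers, y is the direction in which the jaws open and shut (so a half turn about z gives the same grasp; the last joint's range is limited). The gripper opens to 85 mm and grips with 20 to 120 N. Pads are 22 mm wide; open, the fingers measure 114 mm over their backs; the gripper's body (76 mm by 85 mm) begins 54 mm behind the grasp point. The pads swing forward as they close: fully open they stand 13 mm farther back than shut.
Start: joints at [1.033, 0.313, 0.046, 1.304, 0, 1.431], TCP at [0.223, 0.53, 0.405] pointing down, gripper open.
Joint ranges: [-2.76, 2.76], [-0.86, 1.69], [-1.03, 1.26], [-2.2, 2.34], [-1.47, 1.5], [-3.14, 3.14]. Speed limits (rad/s): [2.57, 2.57, 3.14, 3.14, 3.14, 3.14].

### API

Orientations are given as a unit quaternion [w, x, y, z].
In Python, from workcell import get_state, eyes, env gives the robot as it stands. The module is installed in compiled form; this text tells all that it offers.
- The arm moves only by the tool carry_out, never from a script. Its argument "motion" is a list of rows, each an object of numbers: "jaw": the opening, from -1 (shut) to 1 (fully open); "tx", "ty", "tz": the shift along the tool's x, y, z in cm; "wx", "wy", "wz": the turn, a rotation vector about the tool's x, y, z in degrees. In form: [{"jaw": .., "tx": .., "ty": .., "tz": .., "wx": .., "wy": .., "wz": ..}, ...]. A call has 1 to 20 rows; each row shifts and turns the commanded pose from where the row before left it, along the tool's axes as they then stand; what a row does not reach is not made up. A row lasts 1/8 s, in which the tool goes at most 62.5 mm and 10.7 degrees, less where a joint would pass 70% of its speed; a pose out of reach is approached as far as the arm can. A call with a gripper value outside its range is refused whole. The fingers move at their own pace and stop on an object; "force" is the grip in N (left out, the last holds). Time passes only in rows, so rows that do not move let the fingers close. It gives the time, the measured TCP pose, the force and the opening at its end, in the units of the state.
- get_state(): the state, without advancing time (a new reading comes with each control period).
- eyes.read_camera(name): name is "scene" or "top" or "wrist"; returns the picture (420x560x3 uint8, blue, green, red); there is no depth.
- eyes.calibration(name): a dict with "K" (3x3 intrinsics, pixels), "camera_from_world" (4x4, takes a point from world to camera coordinates). Camera axes: x right, y up, looking along -z (the intrinsics and any distortion apply to the point x, -y, -z); pixel columns grow to the right and rows downward; lengths in m; the calibration is good to about 2 mm. A picture is of the moment at which its call begins: read the wrist's pose just before it. calibration takes no time and is no camera call; for the wrist camera it gives the pose at the moment of the call.
- env.hand_in(): hands the job in, once; it reports no verdict.
The state is a dict: "clock": time; "joint_pos": joint angles; "qvel": joint speeds; "tau": joint torques, N m; "tcp_pos": TCP position; "orientation": TCP orientation; "wrist_force": force on the tool from outside, world axes, zero at the start; "ft_torque": the same for the moment, N m; "finger_gap": finger opening in m.
Only numpy, scipy, OpenCV 4.12 (cv2) and the standard library are available. Lean on these libraries where they do the work, as an engineer would, in place of code of your own. Each camera call takes 0.05 s, during which the arm holds its last target.

### The job

The headset hangs in front of the rack's fan and blocks the air. Flip the other, folded hook fully down, hang the headset by its headband on it, and then fold the emptied hook up flat against the rack. Do not drop the headset or disturb the things on the bench.

Things in the scene. Friction and masses are not known exactly. Their poses are not given: they have to be found in the camera images.
- rack: black desktop equipment rack, fixed, 530 wide, 240 deep, 285 high, standing before the robot with its front turned away from it; tools must rise over its top to cross it. Nothing stands on it. Origin on the bench at the foot of its front, midway. Its own +x axis points straight out of the front (the front is its x = 0 plane), y runs along the front, z up.
- fan_hook: satin aluminium back plate (40 wide, 75 high, 4 thick) of the flip-down hook that holds the headset at the start, fixed to the rack's front above the fan. Origin on the front's face, 225 above the bench (hinge height); axes as the rack's: x out of the front, y along it, z up. The two hooks are alike, side by side, 190 apart; either may be the left one.
- fan_arm (a joint): angle of that hook's arm about its horizontal hinge, parallel to the rack front: 0 = folded, upright and flat against the rack front; 1.571 = flipped down, straight out, on its stop (so at the start). The hinge has stiff friction (0.09 N m): the arm stays where it is left, about 1 N at the tip moves it.
- fan_arm_hinge (a point): middle of the fan hook's hinge axis: 20 out from the rack front, 225 above the bench (fixed).
- fan_arm_tip (a point): outer end of the arm, on the bar's centre line. The arm is a flat bar 24 wide (along the rack front), 8 thick, 96 long from the hinge axis; its last 8 carry a lip that rises 12 above the upper face when down and points to the rack front when folded. Folded, the tip is 321 above the bench, 36 above the rack's top edge, so its sides can be pinched from above.
- spare_hook: back plate of the other, empty hook on the rack's front, like fan_hook; its arm is folded (or nearly) at the start. Origin and axes likewise.
- spare_arm (a joint): angle of the empty hook's arm, as fan_arm; starts between 0 and 0.25.
- spare_arm_hinge (a point): middle of the spare hook's hinge axis, as fan_arm_hinge.
- spare_arm_tip (a point): outer end of the spare hook's arm, as fan_arm_tip.
- headset: rigid over-ear headset, light grey and black, 0.26 kg. Origin: underside centre of the headband cushion, which rests on the arm, weight straight below; x across the band (along the arm), y ear to ear, z up. Crown 30 wide in x, 20 thick, flat to 30 either side in y. Ear cups 80 in diameter, 50 to 89 to either side in y, centres 112 below. Origin 52 to 72 out from the front at the start.
- mini_pc: small dark computer, 112 x 117 x 38 high, standing on the bench; origin under its centre. Leave alone.
- screw_tray: blue open tray with rack screws and nuts, 100 x 140 x 35 high, on the bench; origin under its centre. Leave alone.
- screwdriver: green-handled screwdriver lying on the bench. Leave alone.
- fan: 120 square black fan with a wire guard, fixed flat (9 thick) on the rack's front, centred 101 below the fan hook's hinge. Origin at its centre on the front's face.

How it is judged:
By the outcome, as a careful person would: the job done as asked, in the order asked, and still so for the second after the job is handed in, with the robot touching nothing.
It also fails if it takes over 72 s, if anything falls off the work surface, if the arm or the gripper's body presses on something with over 40 N, if the wrist force passes 120 N, or if a joint passes its speed limit or range.

## Working session

There is one attempt and no reset: what is moved stays moved. The work goes in short steps, Python scripts to look and compute and a tool call to move; the robot and the scene stay as the last step left them, time stands still between calls to the robot, and variables do not carry over. Pictures are saved under pics/ and viewed, and the job is handed in when it is done.

Besides the shell and the picture viewer there is one more tool, called after ">>>" as name(argument=value, ...), one argument or row to a line, values as JSON. carry_out: Moves the arm, as the interface text tells. Its arguments: {"type":"object","properties":{"motion":{"type":"array"},"force":{"type":"number"}},"required":["motion"]}

```bash
mkdir -p pics
python3 - <<'E'
from workcell import get_state, eyes, env
import cv2
for n in ("scene","top","wrist"):
    cv2.imwrite(f"pics/{n}0.png",eyes.read_camera(n))
    c=eyes.calibration(n);print(n,c)
print(get_state())
E
```

```text
scene {'K': array([[442.69426889,   0.        , 283.34653236],
       [  0.        , 442.69426889, 204.86603828],
       [  0.        ,   0.        ,   1.        ]]), 'camera_from_world': array([[ 0.79262433,  0.60940458,  0.0193059 , -0.50350547],
       [-0.35893431,  0.44078541,  0.82272376,  0.03953314],
       [ 0.49286187, -0.65904042,  0.56811346, -1.34617144],
       [ 0.        ,  0.        ,  0.        ,  1.        ]])}
top {'K': array([[430.96946879,   0.        , 282.0709456 ],
       [  0.        , 430.96946879, 210.36348425],
       [  0.        ,   0.        ,   1.        ]]), 'camera_from_world': array([[ 0.0230506 , -0.99931509,  0.02894857, -0.03217749],
       [ 0.99278094,  0.02628991,  0.11702497, -0.62576015],
       [-0.11770587,  0.02604209,  0.99270697, -1.14944639],
       [ 0.        ,  0.        ,  0.        ,  1.        ]])}
wrist {'K': array([[303.25012822,   0.        , 285.67350225],
       [  0.        , 303.25012822, 208.98783902],
       [  0.        ,   0.        ,   1.        ]]), 'camera_from_world': array([[ 3.87779028e-01,  9.21752197e-01, -5.5
[... 276 characters left out ...]
 1.00000000e+00]])}
{'clock': 0.15, 'joint_pos': array([ 1.03341163e+00,  3.13799840e-01,  4.52773883e-02,  1.30359172e+00,
       -3.46008620e-05,  1.43121363e+00]), 'qvel': array([-0.00037898, -0.00087924,  0.0030758 , -0.00133658,  0.00032952,
        0.00092184]), 'tau': array([ 1.55734517e-03, -4.81064951e+01,  2.98815143e+01,  1.39061711e-02,
       -1.58035764e-04, -2.84515187e-05]), 'tcp_pos': array([0.22268507, 0.52998249, 0.40404484]), 'orientation': array([-2.02480568e-04,  1.97592063e-01,  9.80284113e-01, -6.27277738e-04]), 'wrist_force': array([ 0.38091237,  0.12488542, -0.12876732]), 'ft_torque': array([-0.01417448, -0.01187518, -0.00154587]), 'finger_gap': 0.08540005406946156}
```

View pics/scene0.png

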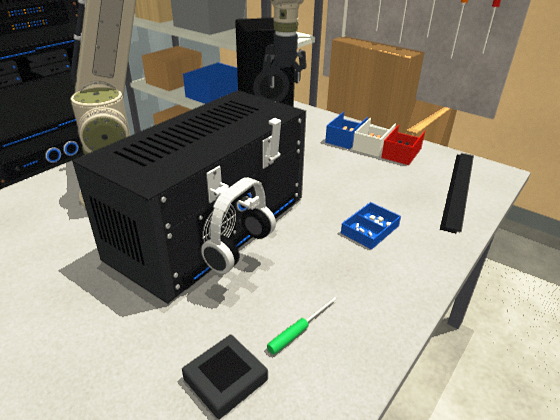

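View pics/top0.png

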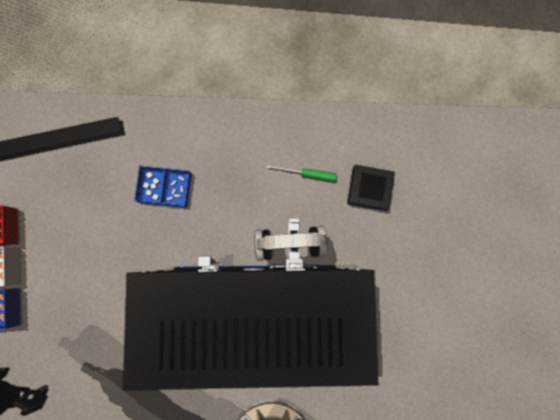

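View pics/wrist0.png

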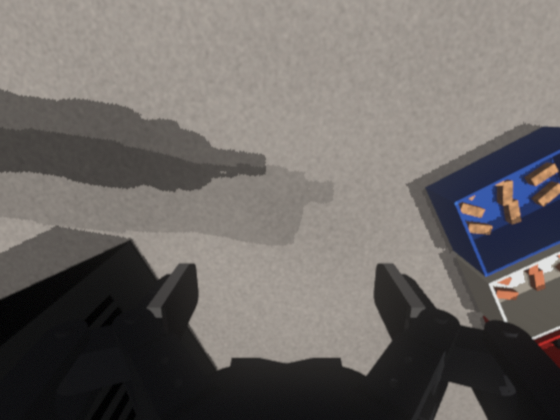

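```bash
cat > h.py <<'E'
import numpy as np, cv2
from workcell import get_state, eyes, env
def ray(c,u,v):
    K=c["K"];T=c["camera_from_world"]
    d=np.array([(u-K[0,2])/K[0,0],-(v-K[1,2])/K[1,1],-1.])
    R=T[:3,:3];return -R.T@T[:3,3],R.T@d
def atz(c,u,v,z):
    o,d=ray(c,u,v);return o+d*(z-o[2])/d[2]
def proj(c,p):
    K=c["K"];q=c["camera_from_world"]@np.r_[p,1];return K[0,0]*q[0]/-q[2]+K[0,2],-K[1,1]*q[1]/-q[2]+K[1,2]
def crop(src,dst,x0,y0,x1,y1,f):
    im=cv2.imread(src)[y0:y1,x0:x1];cv2.imwrite(dst,cv2.resize(im,None,fx=f,fy=f,interpolation=cv2.INTER_CUBIC))
E
python3 - <<'E'
from h import *
crop("pics/top0.png","pics/t1.png",115,210,395,400,2.8)
crop("pics/scene0.png","pics/s1.png",150,90,320,300,2.8)
E
```

```text
(no output)
```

View pics/t1.png

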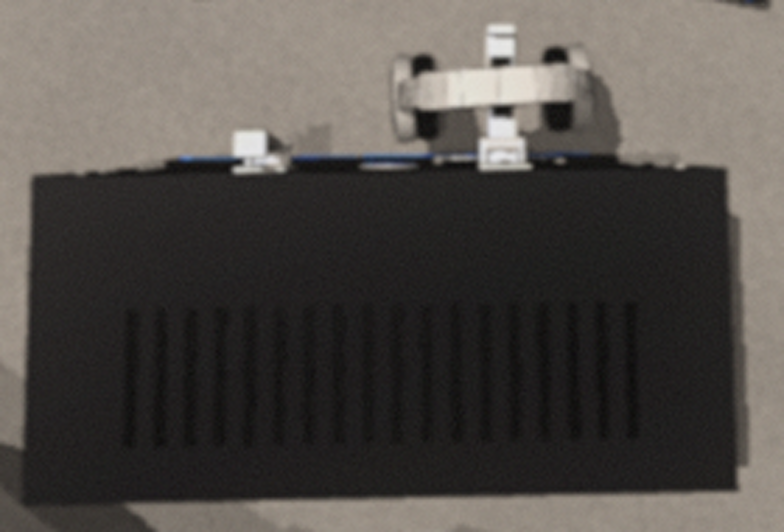

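View pics/s1.png

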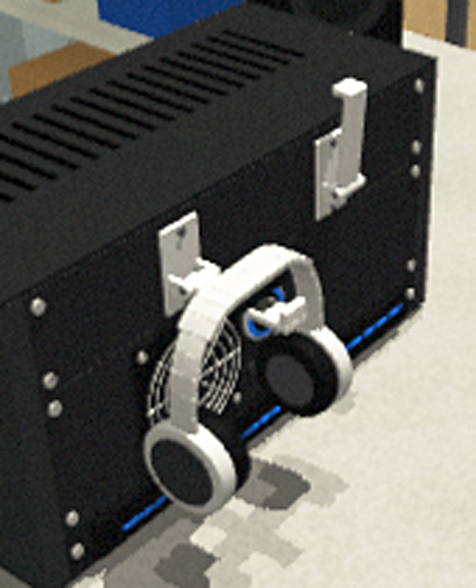

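Run:
```python
from h import *
c=eyes.calibration("top")
f=lambda u,v,z:atz(c,115+u/2.8,210+v/2.8,z).round(4)
FL,FR,BR,BL=[f(*p,.285) for p in((33,176),(725,168),(737,488),(22,503))]
print(FL,FR,BR,BL)
d=FL-FR;print("W",np.linalg.norm(d),"yaw front",np.degrees(np.arctan2(-d[0],d[1])))
d=BL-BR;print("W",np.linalg.norm(d),"yaw back",np.degrees(np.arctan2(-d[0],d[1])))
d=FR-BR;print("D",np.linalg.norm(d),np.degrees(np.arctan2(d[1],d[0])))
d=FL-BL;print("D",np.linalg.norm(d),np.degrees(np.arctan2(d[1],d[0])))
print("fan tip",f(486,25,.241),f(514,25,.241),"base",f(489,136,.229),f(516,136,.229))
print("plate top fan",f(480,171,.2625),f(530,169,.2625))
print("spare top",f(232,131,.321),f(266,130,.321),f(233,157,.321),f(268,157,.321))
print("band crown x edges", f(500,68,.248),f(500,107,.248), "ear ends",f(392,100,.2),f(592,85,.2))
```

```text
[0.4552 0.3153 0.285 ] [ 0.473  -0.2109  0.285 ] [ 0.2366 -0.2194  0.285 ] [0.2181 0.308  0.285 ]
W 0.5265009781567361 yaw front 1.93743088779295
W 0.5277243693444523 yaw back 2.008982735973107
D 0.2365527636701799 2.059240322772295
D 0.23721235212357725 1.7635052867504617
fan tip [ 0.583  -0.0266  0.241 ] [ 0.5836 -0.0493  0.241 ] base [ 0.4936 -0.0314  0.229 ] [ 0.4941 -0.0534  0.229 ]
plate top fan [ 0.466  -0.0234  0.2625] [ 0.4684 -0.0626  0.2625]
spare top [0.4922 0.1614 0.321 ] [0.4935 0.1366 0.321 ] [0.4734 0.1598 0.321 ] [0.4739 0.1343 0.321 ]
band crown x edges [ 0.5479 -0.0382  0.248 ] [ 0.5167 -0.0389  0.248 ] ear ends [0.5219 0.0492 0.2   ] [ 0.5386 -0.1188  0.2   ]
```

>>> carry_out(
  motion=[
    {"jaw": 0.3, "tz": -5},
    {"jaw": 0.3, "tz": -5},
    {"jaw": 0.3, "tz": -5},
    {"jaw": 0.3, "wz": -8.3},
    {"jaw": 0.3, "wz": -8.2},
    {"jaw": 0.3, "wz": -8.2},
    {"jaw": 0.3, "tx": -2.5, "ty": -3.9},
    {"jaw": 0.3, "tx": -2.5, "ty": -3.9},
    {"jaw": 0.3, "tx": -2.5, "ty": -3.9},
    {"jaw": 0.3, "tx": -2.5, "ty": -3.9},
    {"jaw": 0.3, "tx": -2.5, "ty": -3.9},
    {"jaw": 0.3, "tx": -2.5, "ty": -3.9},
    {"jaw": 0.3, "tx": -2.5, "ty": -3.9},
    {"jaw": 0.3, "tx": -2.5, "ty": -3.9},
    {"jaw": 0.3, "tx": -2.5, "ty": -3.9},
    {"jaw": 0.3, "tx": -2.5, "ty": -3.9},
    {"jaw": 0.3},
    {"jaw": 0.3},
  ],
  force=20,
)

```text
invalid input at $.motion[0]: expected keys jaw, tx, ty, tz, wx, wy, wz
```

```bash
cat >> h.py <<'E'
from scipy.spatial.transform import Rotation as Rot
PSI=np.radians(1.95);O=np.array([.4655,.0521,0]);XH=np.array([np.cos(PSI),np.sin(PSI),0]);YH=np.array([-np.sin(PSI),np.cos(PSI),0]);ZH=np.array([0,0,1.])
def rack(p): d=np.asarray(p)-O;return np.array([d@XH,d@YH,d[2]])
def wrld(r): return O+r[0]*XH+r[1]*YH+r[2]*ZH
def st():
    s=get_state();q=s["orientation"];R=Rot.from_quat([q[1],q[2],q[3],q[0]]).as_matrix()
    g=s["tcp_pos"]+R[:,2]*.155
    print("t %.2f gap %.4f F %s"%(s["clock"],s["finger_gap"],s["wrist_force"].round(1)),"grasp rack mm",(rack(g)*1000).round(1),"world",g.round(4),"ytool deg %.1f zt %s"%(np.degrees(np.arctan2(R[1,1],R[0,1])),R[:,2].round(3)),"j",s["joint_pos"].round(2))
    return s,R,g
def delta(target):
    s,R,g=st();print("tool delta cm",(R.T@(np.asarray(target)-g)*100).round(2))
E
python3 - <<'E'
from h import *
st()
cv2.imwrite("pics/w1.png",eyes.read_camera("wrist"))
c=eyes.calibration("wrist")
for n,p in dict(spt=(.027,.095,.321),fant=(.116,-.095,.225),FL=(0,.265,.285),FR=(0,-.265,.285)).items(): print(n,np.round(proj(c,wrld(p)),1))
E
```

```text
t 0.15 gap 0.0854 F [ 0.4  0.1 -0.1] grasp rack mm [-226.5  485.7  249. ] world [0.2226 0.5298 0.249 ] ytool deg 67.2 zt [-0.001 -0.001 -1.   ] j [ 1.03  0.31  0.05  1.3  -0.    1.43]
spt [-113.   902.2]
fant [-68.6 723.1]
FL [121.2 722.9]
FR [-395.3  838.5]
```

View pics/w1.png

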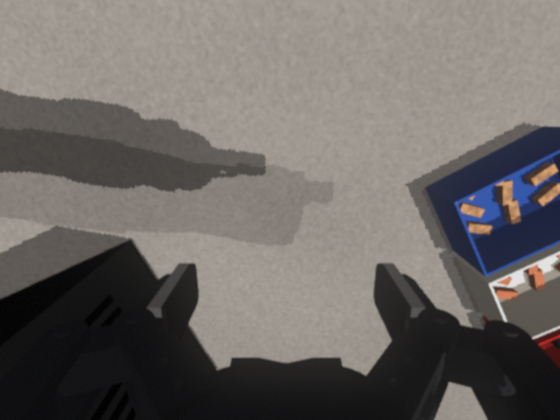

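>>> carry_out(
  motion=[
    {"jaw": 0.3, "tx": 0, "ty": 0, "tz": -5, "wx": 0, "wy": 0, "wz": 0},
    {"jaw": 0.3, "tx": 0, "ty": 0, "tz": -5, "wx": 0, "wy": 0, "wz": 0},
    {"jaw": 0.3, "tx": 0, "ty": 0, "tz": -5, "wx": 0, "wy": 0, "wz": 0},
    {"jaw": 0.3, "tx": 0, "ty": 0, "tz": 0, "wx": 0, "wy": 0, "wz": -8.3},
    {"jaw": 0.3, "tx": 0, "ty": 0, "tz": 0, "wx": 0, "wy": 0, "wz": -8.2},
    {"jaw": 0.3, "tx": 0, "ty": 0, "tz": 0, "wx": 0, "wy": 0, "wz": -8.2},
    {"jaw": 0.3, "tx": -2.5, "ty": -3.9, "tz": 0, "wx": 0, "wy": 0, "wz": 0},
    {"jaw": 0.3, "tx": -2.5, "ty": -3.9, "tz": 0, "wx": 0, "wy": 0, "wz": 0},
    {"jaw": 0.3, "tx": -2.5, "ty": -3.9, "tz": 0, "wx": 0, "wy": 0, "wz": 0},
    {"jaw": 0.3, "tx": -2.5, "ty": -3.9, "tz": 0, "wx": 0, "wy": 0, "wz": 0},
    {"jaw": 0.3, "tx": -2.5, "ty": -3.9, "tz": 0, "wx": 0, "wy": 0, "wz": 0},
    {"jaw": 0.3, "tx": -2.5, "ty": -3.9, "tz": 0, "wx": 0, "wy": 0, "wz": 0},
    {"jaw": 0.3, "tx": -2.5, "ty": -3.9, "tz": 0, "wx": 0, "wy": 0, "wz": 0},
    {"jaw": 0.3, "tx": -2.5, "ty": -3.9, "tz": 0, "wx": 0, "wy": 0, "wz": 0},
    {"jaw": 0.3, "tx": -2.5, "ty": -3.9, "tz": 0, "wx": 0, "wy": 0, "wz": 0},
    {"jaw": 0.3, "tx": -2.5, "ty": -3.9, "tz": 0, "wx": 0, "wy": 0, "wz": 0},
    {"jaw": 0.3, "tx": 0, "ty": 0, "tz": 0, "wx": 0, "wy": 0, "wz": 0},
    {"jaw": 0.3, "tx": 0, "ty": 0, "tz": 0, "wx": 0, "wy": 0, "wz": 0},
  ],
  force=20,
)

```text
clock: 2.45
tcp_pos: [0.4855, 0.1487, 0.5545]
orientation: [-0.0, -0.016, 1.0, 0.0]
wrist_force: [-0.4, -0.1, 0.7]
finger_gap: 0.0554
```

Run:
```python
from h import *
st()
cv2.imwrite("pics/w2.png",eyes.read_camera("wrist"))
c=eyes.calibration("wrist")
for n,p in dict(spt=(.027,.095,.321),fant=(.116,-.095,.225),FL=(0,.265,.285),FR=(0,-.265,.285)).items(): print(n,np.round(proj(c,wrld(p)),1))
```

```text
t 2.45 gap 0.0554 F [-0.4 -0.1  0.7] grasp rack mm [ 23.1  95.9 399.5] world [0.4853 0.1487 0.3995] ytool deg 91.9 zt [-0.001  0.    -1.   ] j [0.14 0.19 0.24 1.63 0.   0.11]
spt [283.4 231.2]
fant [112.2 274.6]
FL [495.3 183.2]
FR [-165.6  183.7]
```

View pics/w2.png

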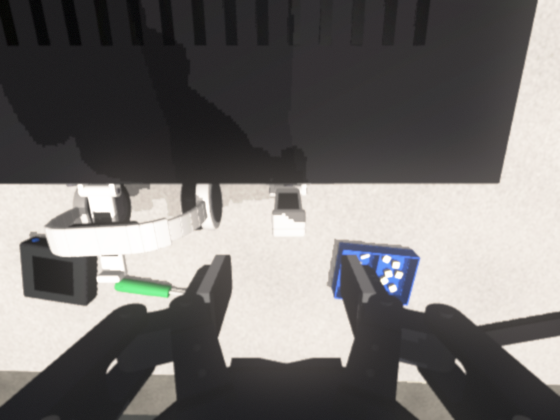

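Run:
```python
from h import *
crop("pics/w2.png","pics/w2c.png",40,170,320,300,2.8)
c=eyes.calibration("wrist")
for n,p in dict(spL=(.027,.107,.321),spR=(.027,.083,.321),fanL=(.116,-.083,.241),fanR=(.116,-.107,.241),plL=(.004,.115,.262),plR=(.004,.075,.262)).items(): print(n,np.round((np.array(proj(c,wrld(p)))-[40,170])*2.8,1))
```

```text
spL [728.4 171.4]
spR [634.5 171.4]
fanL [210.8 314.2]
fanR [147.  314.2]
plL [746.1  33.8]
plR [618.7  33.9]
```

View pics/w2c.png

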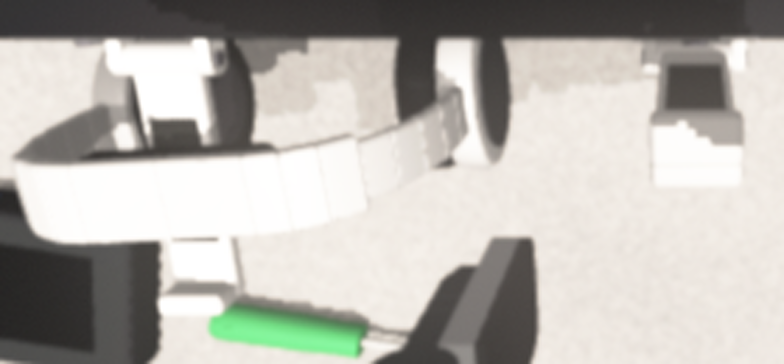

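>>> carry_out(
  motion=[
    {"jaw": 0.2, "tx": -0.3, "ty": 0.15, "tz": 3, "wx": 0, "wy": 0, "wz": 0},
    {"jaw": 0.2, "tx": 0, "ty": 0, "tz": 3, "wx": 0, "wy": 0, "wz": 0},
    {"jaw": 0.2, "tx": 0, "ty": 0, "tz": 2, "wx": 0, "wy": 0, "wz": 0},
    {"jaw": 0.2, "tx": 0, "ty": 0, "tz": 1.1, "wx": 0, "wy": 0, "wz": 0},
    {"jaw": -0.1, "tx": 0, "ty": 0, "tz": 0, "wx": 0, "wy": 0, "wz": 0},
    {"jaw": -0.1, "tx": 0, "ty": 0, "tz": 0, "wx": 0, "wy": 0, "wz": 0},
    {"jaw": -0.1, "tx": 0, "ty": 0, "tz": 0, "wx": 0, "wy": 0, "wz": 0},
  ],
)

```text
clock: 3.38
tcp_pos: [0.4887, 0.1504, 0.4646]
orientation: [0.001, -0.017, 1.0, 0.0]
wrist_force: [0.4, 0.4, -1.1]
finger_gap: 0.0385
```

Run:
```python
from h import *
st()
cv2.imwrite("pics/w3.png",eyes.read_camera("wrist"))
```

```text
t 3.38 gap 0.0385 F [ 0.4  0.4 -1.1] grasp rack mm [ 26.8  97.5 309.6] world [0.489  0.1504 0.3096] ytool deg 91.9 zt [ 0.002  0.    -1.   ] j [0.14 0.18 0.01 1.41 0.   0.11]
```

View pics/w3.png

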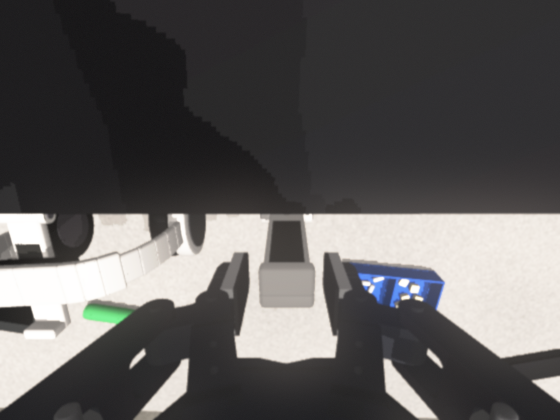

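>>> carry_out(
  motion=[
    {"jaw": -0.6, "tx": 0, "ty": 0, "tz": 0, "wx": 0, "wy": 0, "wz": 0},
    {"jaw": -0.6, "tx": 0, "ty": 0, "tz": 0, "wx": 0, "wy": 0, "wz": 0},
    {"jaw": -0.6, "tx": 0, "ty": 0, "tz": 0, "wx": 0, "wy": 0, "wz": 0},
  ],
  force=20,
)

```text
clock: 3.8
tcp_pos: [0.4887, 0.1505, 0.4643]
orientation: [0.001, -0.017, 1.0, 0.001]
wrist_force: [-0.4, 3.2, 4.4]
finger_gap: 0.0237
```

Run:
```python
from h import *
s,R,g=st()
r=rack(g)-[.02,0,.225];rr=np.hypot(r[0],r[2]);th0=np.arctan2(r[0],r[2]);print(rr,th0)
p=np.array([r[0],r[2]])
for th in np.linspace(th0,1.571,13)[1:]:
    q=rr*np.array([np.sin(th),np.cos(th)]);d=q-p;print("tx %.2f tz %.2f"%(-d[0]*100,-d[1]*100));p=q
```

```text
t 3.80 gap 0.0237 F [-0.4  3.2  4.4] grasp rack mm [ 26.7  97.7 309.3] world [0.4889 0.1506 0.3093] ytool deg 91.9 zt [ 0.001  0.001 -1.   ] j [0.14 0.18 0.01 1.41 0.   0.11]
0.08454251108453911 0.07961857120389926
tx -1.04 tz 0.15
tx -1.01 tz 0.28
tx -0.97 tz 0.40
tx -0.91 tz 0.52
tx -0.84 tz 0.63
tx -0.76 tz 0.73
tx -0.66 tz 0.81
tx -0.56 tz 0.89
tx -0.44 tz 0.95
tx -0.32 tz 1.00
tx -0.19 tz 1.03
tx -0.06 tz 1.05
```

>>> carry_out(
  motion=[
    {"jaw": -0.6, "tx": -1.04, "ty": 0, "tz": 0.15, "wx": 0, "wy": 0, "wz": 0},
    {"jaw": -0.6, "tx": -1.01, "ty": 0, "tz": 0.28, "wx": 0, "wy": 0, "wz": 0},
    {"jaw": -0.6, "tx": -0.97, "ty": 0, "tz": 0.4, "wx": 0, "wy": 0, "wz": 0},
    {"jaw": -0.6, "tx": -0.91, "ty": 0, "tz": 0.52, "wx": 0, "wy": 0, "wz": 0},
    {"jaw": -0.6, "tx": -0.84, "ty": 0, "tz": 0.63, "wx": 0, "wy": 0, "wz": 0},
    {"jaw": -0.6, "tx": -0.76, "ty": 0, "tz": 0.73, "wx": 0, "wy": 0, "wz": 0},
    {"jaw": -0.6, "tx": 0, "ty": 0, "tz": 0, "wx": 0, "wy": 0, "wz": 0},
  ],
)

```text
clock: 4.68
tcp_pos: [0.5449, 0.1524, 0.4365]
orientation: [0.001, -0.017, 1.0, 0.001]
wrist_force: [2.1, 3.6, 3.2]
finger_gap: 0.0237
```

Run:
```python
from h import *
st()
cv2.imwrite("pics/s4.png",eyes.read_camera("scene"))
crop("pics/s4.png","pics/s4c.png",150,50,350,290,2.4)
```

```text
t 4.67 gap 0.0237 F [2.1 3.6 3.2] grasp rack mm [ 82.9  97.7 281.5] world [0.5451 0.1525 0.2815] ytool deg 91.9 zt [ 0.001  0.001 -1.   ] j [0.13 0.29 0.09 1.37 0.   0.1 ]
```

View pics/s4c.png

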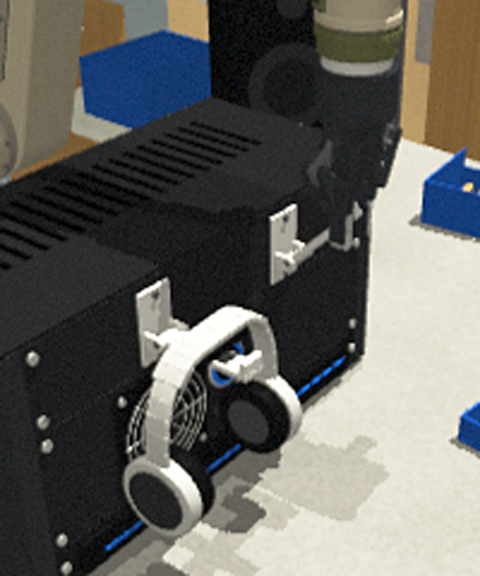

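>>> carry_out(
  motion=[
    {"jaw": -0.6, "tx": -0.66, "ty": 0, "tz": 0.81, "wx": 0, "wy": 0, "wz": 0},
    {"jaw": -0.6, "tx": -0.56, "ty": 0, "tz": 0.89, "wx": 0, "wy": 0, "wz": 0},
    {"jaw": -0.6, "tx": -0.44, "ty": 0, "tz": 0.95, "wx": 0, "wy": 0, "wz": 0},
    {"jaw": -0.6, "tx": -0.32, "ty": 0, "tz": 1.0, "wx": 0, "wy": 0, "wz": 0},
    {"jaw": -0.6, "tx": -0.19, "ty": 0, "tz": 1.0, "wx": 0, "wy": 0, "wz": 0},
    {"jaw": -0.6, "tx": -0.06, "ty": 0, "tz": 0.9, "wx": 0, "wy": 0, "wz": 0},
    {"jaw": -0.6, "tx": 0, "ty": 0, "tz": 0.2, "wx": 0, "wy": 0, "wz": 0},
    {"jaw": -0.6, "tx": 0, "ty": 0, "tz": 0, "wx": 0, "wy": 0, "wz": 0},
  ],
)

```text
clock: 5.72
tcp_pos: [0.5675, 0.1531, 0.3795]
orientation: [0.002, -0.017, 1.0, 0.001]
wrist_force: [6.0, 3.7, 1.5]
finger_gap: 0.0237
```

```bash
python3 -c "
from h import *
st()"
```

```text
t 5.72 gap 0.0237 F [6.  3.7 1.5] grasp rack mm [106.   97.7 224.5] world [0.5681 0.1533 0.2245] ytool deg 91.9 zt [ 0.004  0.001 -1.   ] j [0.13 0.34 0.03 1.25 0.   0.09]
```

>>> carry_out(
  motion=[
    {"jaw": -0.6, "tx": 0, "ty": 0, "tz": 0.15, "wx": 0, "wy": 0, "wz": 0},
    {"jaw": -0.6, "tx": 0, "ty": 0, "tz": 0.15, "wx": 0, "wy": 0, "wz": 0},
    {"jaw": -0.6, "tx": 0, "ty": 0, "tz": 0, "wx": 0, "wy": 0, "wz": 0},
  ],
)

```text
clock: 6.1
tcp_pos: [0.5674, 0.1532, 0.3769]
orientation: [0.002, -0.017, 1.0, 0.001]
wrist_force: [5.1, 4.8, 4.1]
finger_gap: 0.0234
```

```bash
python3 -c "
from h import *
st()"
```

```text
t 6.10 gap 0.0234 F [5.1 4.8 4.1] grasp rack mm [106.   97.7 221.9] world [0.5681 0.1533 0.2219] ytool deg 91.9 zt [ 0.004  0.001 -1.   ] j [0.13 0.34 0.02 1.24 0.   0.09]
```

>>> carry_out(
  motion=[
    {"jaw": 0.1, "tx": 0, "ty": 0, "tz": 0, "wx": 0, "wy": 0, "wz": 0},
    {"jaw": 0.1, "tx": 0, "ty": 0, "tz": 0, "wx": 0, "wy": 0, "wz": 0},
    {"jaw": 0.1, "tx": 0, "ty": 0, "tz": -3, "wx": 0, "wy": 0, "wz": 0},
    {"jaw": 0.1, "tx": 0.9, "ty": 0, "tz": -3, "wx": 0, "wy": 0, "wz": 0},
    {"jaw": -1, "tx": 0.8, "ty": 0, "tz": 0, "wx": 0, "wy": 0, "wz": 0},
    {"jaw": -1, "tx": 0, "ty": 0, "tz": 0, "wx": 0, "wy": 0, "wz": 0},
    {"jaw": -1, "tx": 0, "ty": 0, "tz": 0, "wx": 0, "wy": 0, "wz": 0},
    {"jaw": -1, "tx": 0, "ty": 0, "tz": 0, "wx": 0, "wy": 0, "wz": 0},
    {"jaw": -1, "tx": 0, "ty": 0, "tz": 0, "wx": 0, "wy": 0, "wz": 0},
    {"jaw": -1, "tx": 0, "ty": 0, "tz": 1.5, "wx": 0, "wy": 0, "wz": 0},
    {"jaw": -1, "tx": 0, "ty": 0, "tz": 0.8, "wx": 0, "wy": 0, "wz": 0},
    {"jaw": -1, "tx": 0, "ty": 0, "tz": 0, "wx": 0, "wy": 0, "wz": 0},
  ],
)

```text
clock: 7.6
tcp_pos: [0.5488, 0.1522, 0.4117]
orientation: [-0.001, -0.017, 1.0, -0.0]
wrist_force: [-0.1, -0.1, 0.0]
finger_gap: -0.0002
```

```bash
python3 -c "
from h import *
st()
cv2.imwrite('pics/w5.png',eyes.read_camera('wrist'))"
```

```text
t 7.60 gap -0.0002 F [-0.1 -0.1  0. ] grasp rack mm [ 86.3  97.2 256.7] world [0.5484 0.1522 0.2567] ytool deg 91.9 zt [-0.002 -0.    -1.   ] j [0.13 0.3  0.05 1.32 0.   0.1 ]
```

View pics/w5.png

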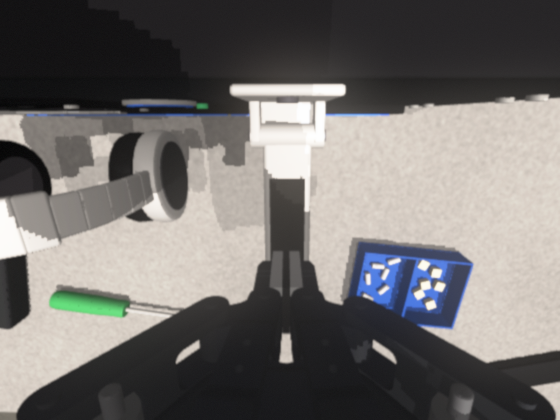

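>>> carry_out(
  motion=[
    {"jaw": -1, "tx": 0, "ty": 0, "tz": 0.5, "wx": 0, "wy": 0, "wz": 0},
    {"jaw": -1, "tx": 0, "ty": 0, "tz": 0.2, "wx": 0, "wy": 0, "wz": 0},
    {"jaw": -1, "tx": 0, "ty": 0, "tz": 0.2, "wx": 0, "wy": 0, "wz": 0},
    {"jaw": -1, "tx": 0, "ty": 0, "tz": 0.1, "wx": 0, "wy": 0, "wz": 0},
    {"jaw": -1, "tx": 0, "ty": 0, "tz": 0, "wx": 0, "wy": 0, "wz": 0},
  ],
)

```text
clock: 8.28
tcp_pos: [0.5491, 0.1523, 0.4032]
orientation: [0.0, -0.017, 1.0, 0.0]
wrist_force: [0.0, 0.3, 1.3]
finger_gap: 0.0001
```

```bash
python3 -c "
from h import *
st()"
```

```text
t 8.28 gap 0.0001 F [0.  0.3 1.3] grasp rack mm [ 87.   97.3 248.2] world [0.5492 0.1523 0.2482] ytool deg 91.9 zt [ 0.  0. -1.] j [0.13 0.3  0.03 1.3  0.   0.1 ]
```

>>> carry_out(
  motion=[
    {"jaw": -1, "tx": 0, "ty": 0, "tz": 0.15, "wx": 0, "wy": 0, "wz": 0},
    {"jaw": -1, "tx": 0, "ty": 0, "tz": 0.15, "wx": 0, "wy": 0, "wz": 0},
    {"jaw": -1, "tx": 0, "ty": 0, "tz": 0, "wx": 0, "wy": 0, "wz": 0},
    {"jaw": -1, "tx": 0, "ty": 0, "tz": 0, "wx": 0, "wy": 0, "wz": 0},
  ],
)

```text
clock: 8.78
tcp_pos: [0.5488, 0.1523, 0.4022]
orientation: [0.001, -0.017, 1.0, 0.0]
wrist_force: [-2.7, -0.3, 10.3]
finger_gap: 0.0002
```

```bash
python3 -c "
from h import *
st()"
```

```text
t 8.78 gap 0.0002 F [-2.7 -0.3 10.3] grasp rack mm [ 87.1  97.3 247.2] world [0.5492 0.1523 0.2472] ytool deg 91.9 zt [ 0.002  0.    -1.   ] j [ 0.13  0.3   0.02  1.29 -0.    0.1 ]
```

>>> carry_out(
  motion=[
    {"jaw": -1, "tx": 0, "ty": 0, "tz": -2, "wx": 0, "wy": 0, "wz": 0},
    {"jaw": 0.3, "tx": 0, "ty": 0, "tz": -5, "wx": 0, "wy": 0, "wz": 0},
    {"jaw": 0.3, "tx": 0, "ty": 0, "tz": -5, "wx": 0, "wy": 0, "wz": 0},
    {"jaw": 0.3, "tx": 0.5, "ty": -3.8, "tz": -2, "wx": 0, "wy": 0, "wz": 0},
    {"jaw": 0.3, "tx": 0.5, "ty": -3.8, "tz": 0, "wx": 0, "wy": 0, "wz": 0},
    {"jaw": 0.3, "tx": 0.5, "ty": -3.8, "tz": 0, "wx": 0, "wy": 0, "wz": 0},
    {"jaw": 0.3, "tx": 0.5, "ty": -3.8, "tz": 0, "wx": 0, "wy": 0, "wz": 0},
    {"jaw": 0.3, "tx": 0.4, "ty": -3.8, "tz": 0, "wx": 0, "wy": 0, "wz": 0},
    {"jaw": 0.3, "tx": 0, "ty": 0, "tz": 0, "wx": 0, "wy": 0, "wz": 9.5},
    {"jaw": 0.3, "tx": 0, "ty": 0, "tz": 0, "wx": 0, "wy": 0, "wz": 9.5},
    {"jaw": 0.3, "tx": 0, "ty": 0, "tz": 0, "wx": 0, "wy": 0, "wz": 9.5},
    {"jaw": 0.3, "tx": 0, "ty": 0, "tz": 0, "wx": 0, "wy": 0, "wz": 9.5},
    {"jaw": 0.3, "tx": 0, "ty": 0, "tz": 0, "wx": 0, "wy": 0, "wz": 9.5},
    {"jaw": 0.3, "tx": 0, "ty": 0, "tz": 0, "wx": 0, "wy": 0, "wz": 9.5},
    {"jaw": 0.3, "tx": 0, "ty": 0, "tz": 0, "wx": 0, "wy": 0, "wz": 9.5},
    {"jaw": 0.3, "tx": 0, "ty": 0, "tz": 0, "wx": 0, "wy": 0, "wz": 9.5},
    {"jaw": 0.3, "tx": 0, "ty": 0, "tz": 0, "wx": 0, "wy": 0, "wz": 10},
    {"jaw": 0.3, "tx": 0, "ty": 0, "tz": 0, "wx": 0, "wy": 0, "wz": 0},
    {"jaw": 0.3, "tx": 0, "ty": 0, "tz": 0, "wx": 0, "wy": 0, "wz": 0},
  ],
)

```text
clock: 11.15
tcp_pos: [0.5314, -0.0384, 0.54]
orientation: [-0.0, 0.669, 0.744, -0.0]
wrist_force: [0.7, -0.2, -0.1]
finger_gap: 0.0553
```

Run:
```python
from h import *
st()
cv2.imwrite('pics/w6.png',eyes.read_camera('wrist'))
c=eyes.calibration("wrist");np.save("c6.npy",c,allow_pickle=True)
g=st()[2];print("grasp px",proj(c,g))
```

```text
t 11.15 gap 0.0553 F [ 0.7 -0.2 -0.1] grasp rack mm [ 62.8 -92.7 385. ] world [ 0.5314 -0.0384  0.385 ] ytool deg 6.1 zt [-0.  0. -1.] j [-0.22  0.23  0.27  1.61  0.    1.24]
t 11.20 gap 0.0551 F [-0.8 -0.2 -0.1] grasp rack mm [ 62.8 -92.7 385. ] world [ 0.5314 -0.0384  0.385 ] ytool deg 6.0 zt [-0.  0. -1.] j [-0.22  0.23  0.27  1.61  0.    1.24]
grasp px (np.float64(284.91623655367175), np.float64(286.4795710376323))
```

View pics/w6.png

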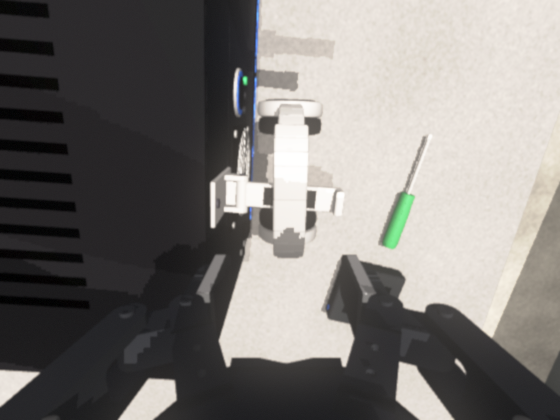

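Run:
```python
from h import *
crop('pics/w6.png','pics/w6c.png',200,90,360,270,3.2)
```

```text
(no output)
```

View pics/w6c.png

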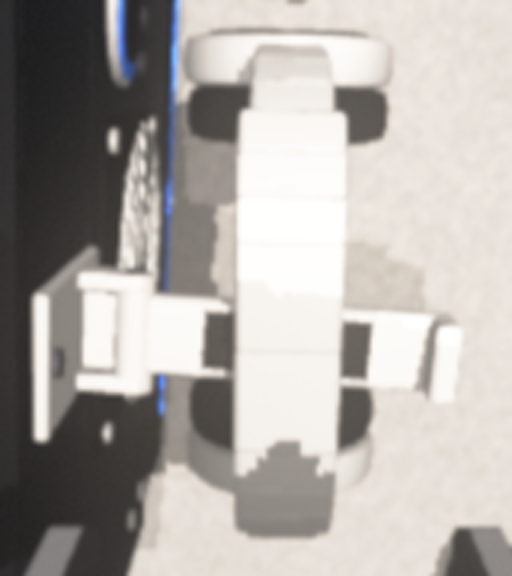

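Run:
```python
from h import *
c=eyes.calibration("wrist")
f=lambda u,v,z:atz(c,200+u/3.2,90+v/3.2,z)
a=(f(237,250,.249)+f(346,250,.249))/2;b=(f(235,430,.249)+f(338,430,.249))/2
m=(f(235.5,345,.249)+f(342,345,.249))/2
print("widths",np.linalg.norm(f(237,250,.249)-f(346,250,.249)),np.linalg.norm(f(235,430,.249)-f(338,430,.249)),np.linalg.norm(a-b))
d=a-b;print("yaw",np.degrees(np.arctan2(-d[0],d[1])))
for p in(a,b,m):print(p.round(4),(rack(p)*1000).round(1))
for n,p in dict(tipTop=f(445,322,.241),tipBot=f(445,402,.241),armA=f(400,313,.229),armB=f(400,388,.229),armC=f(180,296,.229),armD=f(180,375,.229)).items(): print(n,(rack(p)*1000).round(1))
```

```text
widths 0.029319937953507586 0.029329027137228264 0.05152835279943421
yaw 4.735809179781978
[ 0.5331 -0.0058  0.249 ] [ 65.6 -60.2 249. ]
[ 0.5373 -0.0572  0.249 ] [  68.1 -111.7  249. ]
[ 0.5352 -0.0322  0.249 ] [ 66.8 -86.6 249. ]
tipTop [110.8 -78.9 241. ]
tipBot [ 113.7 -102.7  241. ]
armA [ 99.6 -79.9 229. ]
armB [ 102.1 -103.1  229. ]
armC [ 34.5 -79.4 229. ]
armD [  35.6 -103.6  229. ]
```

>>> carry_out(
  motion=[
    {"jaw": 0.1, "tx": 0, "ty": 0, "tz": 0, "wx": 0, "wy": 0, "wz": 1.3},
    {"jaw": 0.1, "tx": 0.35, "ty": 0.42, "tz": 2, "wx": 0, "wy": 0, "wz": 0},
    {"jaw": 0.1, "tx": 0, "ty": 0, "tz": 3, "wx": 0, "wy": 0, "wz": 0},
    {"jaw": 0.1, "tx": 0, "ty": 0, "tz": 3, "wx": 0, "wy": 0, "wz": 0},
    {"jaw": 0.1, "tx": 0, "ty": 0, "tz": 0, "wx": 0, "wy": 0, "wz": 0},
    {"jaw": 0.1, "tx": 0, "ty": 0, "tz": 0, "wx": 0, "wy": 0, "wz": 0},
  ],
)

```text
clock: 11.95
tcp_pos: [0.5355, -0.0346, 0.4612]
orientation: [0.0, 0.678, 0.735, 0.0]
wrist_force: [0.2, -0.4, -0.3]
finger_gap: 0.0468
```

Run:
```python
from h import *
delta(wrld((.067,-.0895,.2475)))
cv2.imwrite('pics/w7.png',eyes.read_camera('wrist'))
```

```text
t 11.95 gap 0.0468 F [ 0.2 -0.4 -0.3] grasp rack mm [ 67.2 -89.1 306.2] world [ 0.5357 -0.0347  0.3062] ytool deg 4.6 zt [ 0.001 -0.    -1.   ] j [-0.21  0.23  0.07  1.41  0.    1.28]
tool delta cm [-0.04 -0.03  5.87]
```

View pics/w7.png

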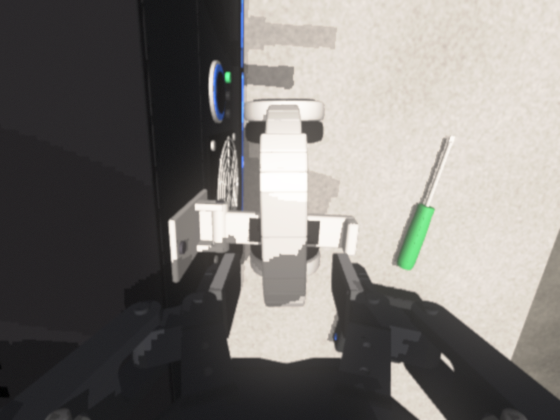

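>>> carry_out(
  motion=[
    {"jaw": 0.1, "tx": 0, "ty": 0, "tz": 2.5, "wx": 0, "wy": 0, "wz": 0},
    {"jaw": 0.1, "tx": 0, "ty": 0, "tz": 2, "wx": 0, "wy": 0, "wz": 0},
    {"jaw": 0.1, "tx": 0, "ty": 0, "tz": 1, "wx": 0, "wy": 0, "wz": 0},
    {"jaw": 0.1, "tx": 0, "ty": 0, "tz": 0.3, "wx": 0, "wy": 0, "wz": 0},
    {"jaw": 0.1, "tx": 0, "ty": 0, "tz": 0, "wx": 0, "wy": 0, "wz": 0},
    {"jaw": 0.1, "tx": 0, "ty": 0, "tz": 0, "wx": 0, "wy": 0, "wz": 0},
  ],
)

```text
clock: 12.75
tcp_pos: [0.5356, -0.0346, 0.403]
orientation: [0.001, 0.678, 0.735, 0.0]
wrist_force: [-0.5, -0.9, 0.1]
finger_gap: 0.0469
```

Run:
```python
from h import *
delta(wrld((.067,-.0895,.2475)))
cv2.imwrite('pics/w8.png',eyes.read_camera('wrist'))
```

```text
t 12.75 gap 0.0469 F [-0.5 -0.9  0.1] grasp rack mm [ 67.4 -89.1 248. ] world [ 0.5358 -0.0347  0.248 ] ytool deg 4.6 zt [ 0.001 -0.    -1.   ] j [-0.21  0.24 -0.06  1.27  0.    1.28]
tool delta cm [-0.04 -0.04  0.05]
```

View pics/w8.png

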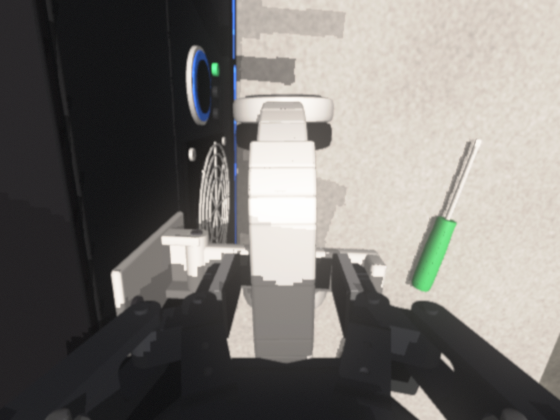

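>>> carry_out(
  motion=[
    {"jaw": -0.2, "tx": 0, "ty": 0, "tz": 0, "wx": 0, "wy": 0, "wz": 0},
    {"jaw": -0.6, "tx": 0, "ty": 0, "tz": 0, "wx": 0, "wy": 0, "wz": 0},
    {"jaw": -0.6, "tx": 0, "ty": 0, "tz": 0, "wx": 0, "wy": 0, "wz": 0},
    {"jaw": -0.6, "tx": 0, "ty": 0, "tz": 0, "wx": 0, "wy": 0, "wz": 0},
    {"jaw": -0.6, "tx": 0, "ty": 0, "tz": -0.5, "wx": 0, "wy": 0, "wz": 0},
    {"jaw": -0.6, "tx": 0, "ty": 0, "tz": -0.5, "wx": 0, "wy": 0, "wz": 0},
    {"jaw": -0.6, "tx": 0, "ty": 0, "tz": 0, "wx": 0, "wy": 0, "wz": 0},
  ],
  force=40,
)

```text
clock: 13.68
tcp_pos: [0.5355, -0.0346, 0.4122]
orientation: [0.0, 0.678, 0.735, 0.0]
wrist_force: [0.6, -0.9, -2.7]
finger_gap: 0.0292
```

Run:
```python
from h import *
st()
cv2.imwrite('pics/s9.png',eyes.read_camera('scene'))
crop("pics/s9.png","pics/s9c.png",130,50,350,290,2.4)
```

```text
t 13.68 gap 0.0292 F [ 0.6 -0.9 -2.7] grasp rack mm [ 67.1 -89.  257.2] world [ 0.5356 -0.0346  0.2572] ytool deg 4.6 zt [ 0.  0. -1.] j [-0.21  0.24 -0.04  1.3   0.    1.28]
```

View pics/s9c.png

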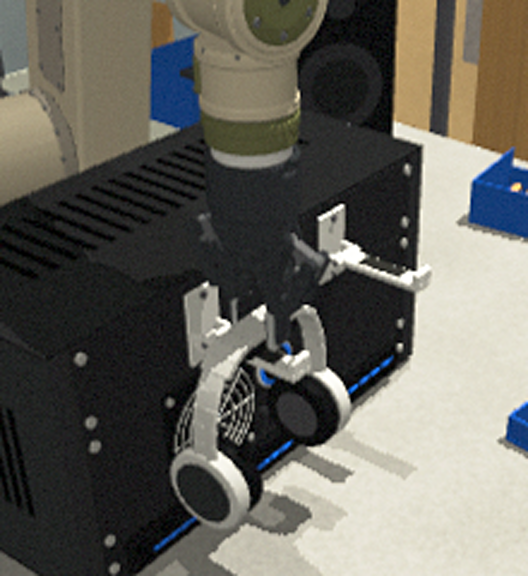

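>>> carry_out(
  motion=[
    {"jaw": -0.6, "tx": 0, "ty": 0, "tz": -1, "wx": 0, "wy": 0, "wz": 0},
    {"jaw": -0.6, "tx": 0, "ty": 0, "tz": -1.5, "wx": 0, "wy": 0, "wz": 0},
    {"jaw": -0.6, "tx": 0, "ty": 0.8, "tz": -0.5, "wx": 0, "wy": 0, "wz": 0},
    {"jaw": -0.6, "tx": 0, "ty": 1.5, "tz": 0, "wx": 0, "wy": 0, "wz": 0},
    {"jaw": -0.6, "tx": 0, "ty": 2, "tz": 0, "wx": 0, "wy": 0, "wz": 0},
    {"jaw": -0.6, "tx": 0, "ty": 2, "tz": 0, "wx": 0, "wy": 0, "wz": 0},
    {"jaw": -0.6, "tx": 0, "ty": 2, "tz": 0, "wx": 0, "wy": 0, "wz": 0},
    {"jaw": -0.6, "tx": 0, "ty": 2, "tz": 0, "wx": 0, "wy": 0, "wz": 0},
    {"jaw": -0.6, "tx": 0, "ty": 1.2, "tz": 0, "wx": 0, "wy": 0, "wz": 0},
    {"jaw": -0.6, "tx": 0, "ty": 0.5, "tz": 0, "wx": 0, "wy": 0, "wz": 1.3},
    {"jaw": -0.6, "tx": 0, "ty": 0, "tz": 0, "wx": 0, "wy": 0, "wz": 1.3},
    {"jaw": -0.6, "tx": 0, "ty": 0, "tz": 0, "wx": 0, "wy": 0, "wz": 0},
  ],
)

```text
clock: 15.22
tcp_pos: [0.6547, -0.0249, 0.4423]
orientation: [-0.0, 0.695, 0.719, -0.0]
wrist_force: [0.4, 0.0, -2.7]
finger_gap: 0.0293
```

Run:
```python
from h import *
delta(wrld((.185,.098,.287)))
cv2.imwrite('pics/s10.png',eyes.read_camera('scene'))
crop("pics/s10.png","pics/s10c.png",130,50,350,290,2.4)
```

```text
t 15.22 gap 0.0293 F [ 0.4  0.  -2.7] grasp rack mm [186.4 -83.4 287.3] world [ 0.6547 -0.0249  0.2873] ytool deg 2.0 zt [-0.  0. -1.] j [-0.16  0.48  0.38  1.47  0.    1.38]
tool delta cm [18.14 -0.13  0.03]
```

View pics/s10c.png

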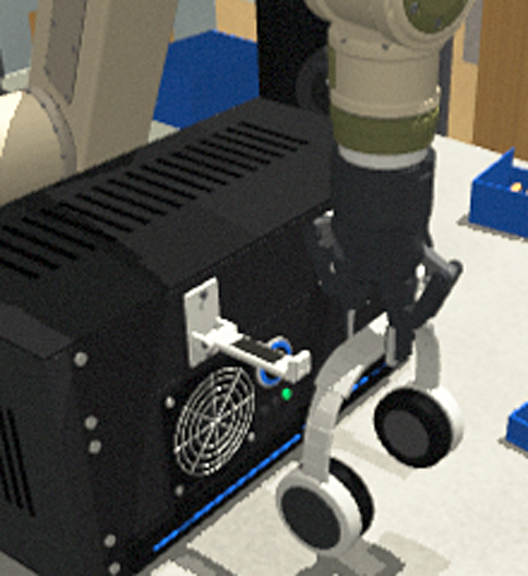

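>>> carry_out(
  motion=[
    {"jaw": -0.6, "tx": 1.1, "ty": 0, "tz": 0, "wx": 0, "wy": 0, "wz": 0},
    {"jaw": -0.6, "tx": 2, "ty": 0, "tz": 0, "wx": 0, "wy": 0, "wz": 0},
    {"jaw": -0.6, "tx": 3, "ty": 0, "tz": 0, "wx": 0, "wy": 0, "wz": 0},
    {"jaw": -0.6, "tx": 3, "ty": 0, "tz": 0, "wx": 0, "wy": 0, "wz": 0},
    {"jaw": -0.6, "tx": 3, "ty": 0, "tz": 0, "wx": 0, "wy": 0, "wz": 0},
    {"jaw": -0.6, "tx": 3, "ty": 0, "tz": 0, "wx": 0, "wy": 0, "wz": 0},
    {"jaw": -0.6, "tx": 2, "ty": 0, "tz": 0, "wx": 0, "wy": 0, "wz": 0},
    {"jaw": -0.6, "tx": 1, "ty": 0, "tz": 0, "wx": 0, "wy": 0, "wz": 0},
    {"jaw": -0.6, "tx": 0, "ty": 0, "tz": 0, "wx": 0, "wy": 0, "wz": 0},
    {"jaw": -0.6, "tx": 0, "ty": 0, "tz": 0, "wx": 0, "wy": 0, "wz": 0},
  ],
)

```text
clock: 16.52
tcp_pos: [0.6488, 0.1552, 0.4421]
orientation: [0.0, 0.695, 0.719, -0.0]
wrist_force: [-0.5, 0.6, -2.3]
finger_gap: 0.0289
```

Run:
```python
from h import *
delta(wrld((.064,.098,.287)))
cv2.imwrite('pics/w11.png',eyes.read_camera('wrist'))
cv2.imwrite('pics/s11.png',eyes.read_camera('scene'))
crop("pics/s11.png","pics/s11c.png",180,50,400,290,2.4)
```

```text
t 16.52 gap 0.0289 F [-0.5  0.6 -2.3] grasp rack mm [186.7  96.7 287.1] world [0.6488 0.1551 0.2871] ytool deg 2.0 zt [-0. -0. -1.] j [ 0.11  0.5   0.42  1.49 -0.    1.65]
tool delta cm [ 1.300e-01 -1.227e+01  1.000e-02]
```

View pics/w11.png

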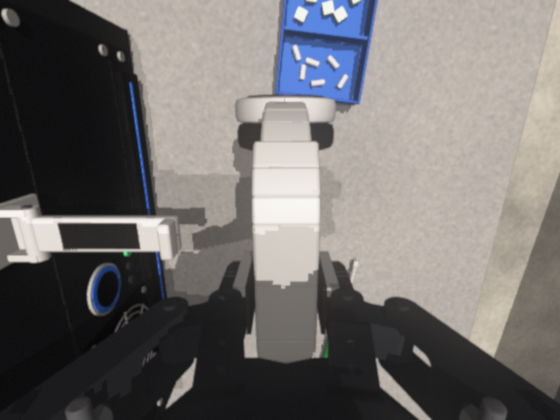

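View pics/s11c.png

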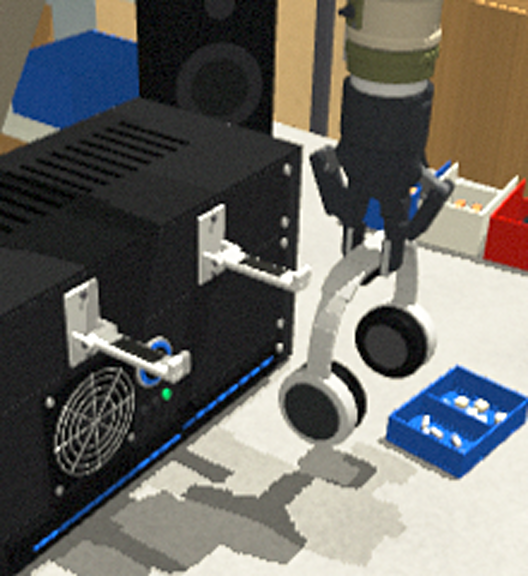

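>>> carry_out(
  motion=[
    {"jaw": -0.6, "tx": 0.1, "ty": -1, "tz": 0, "wx": 0, "wy": 0, "wz": 0},
    {"jaw": -0.6, "tx": 0, "ty": -2, "tz": 0, "wx": 0, "wy": 0, "wz": 0},
    {"jaw": -0.6, "tx": 0, "ty": -2, "tz": 0, "wx": 0, "wy": 0, "wz": 0},
    {"jaw": -0.6, "tx": 0, "ty": -2, "tz": 0, "wx": 0, "wy": 0, "wz": 0},
    {"jaw": -0.6, "tx": 0, "ty": -2, "tz": 0, "wx": 0, "wy": 0, "wz": 0},
    {"jaw": -0.6, "tx": 0, "ty": -2, "tz": 0, "wx": 0, "wy": 0, "wz": 0},
    {"jaw": -0.6, "tx": 0, "ty": -1.2, "tz": 0, "wx": 0, "wy": 0, "wz": 0},
    {"jaw": -0.6, "tx": 0, "ty": 0, "tz": 0, "wx": 0, "wy": 0, "wz": 0},
    {"jaw": -0.6, "tx": 0, "ty": 0, "tz": 1, "wx": 0, "wy": 0, "wz": 0},
    {"jaw": -0.6, "tx": 0, "ty": 0, "tz": 1, "wx": 0, "wy": 0, "wz": 0},
    {"jaw": -0.6, "tx": 0, "ty": 0, "tz": 0, "wx": 0, "wy": 0, "wz": 0},
    {"jaw": -0.6, "tx": 0, "ty": 0, "tz": 0, "wx": 0, "wy": 0, "wz": 0},
  ],
)

```text
clock: 18.12
tcp_pos: [0.5269, 0.1526, 0.4218]
orientation: [-0.0, 0.695, 0.719, -0.0]
wrist_force: [0.4, 0.0, -2.8]
finger_gap: 0.0288
```

Run:
```python
from h import *
delta(wrld((.064,.098,.248)))
cv2.imwrite('pics/w12.png',eyes.read_camera('wrist'))
```

```text
t 18.12 gap 0.0288 F [ 0.4  0.  -2.8] grasp rack mm [ 64.7  98.4 266.8] world [0.5268 0.1526 0.2668] ytool deg 2.0 zt [-0.001 -0.    -1.   ] j [0.14 0.26 0.01 1.33 0.   1.67]
tool delta cm [-0.04 -0.07  1.88]
```

View pics/w12.png

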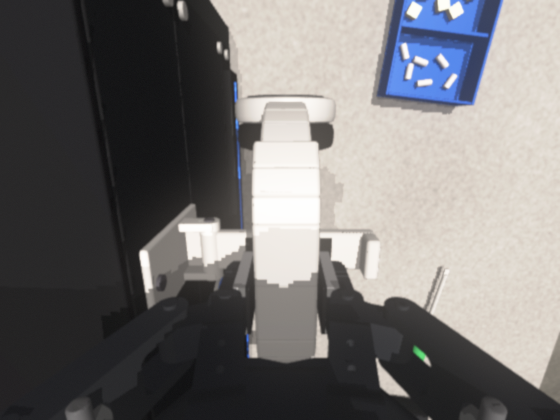

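Lower onto the arm; contact expected near 1.9 cm.

>>> carry_out(
  motion=[
    {"jaw": -0.6, "tx": 0, "ty": 0, "tz": 0.8, "wx": 0, "wy": 0, "wz": 0},
    {"jaw": -0.6, "tx": 0, "ty": 0, "tz": 0.6, "wx": 0, "wy": 0, "wz": 0},
    {"jaw": -0.6, "tx": 0, "ty": 0, "tz": 0.3, "wx": 0, "wy": 0, "wz": 0},
    {"jaw": -0.6, "tx": 0, "ty": 0, "tz": 0.15, "wx": 0, "wy": 0, "wz": 0},
    {"jaw": -0.6, "tx": 0, "ty": 0, "tz": 0, "wx": 0, "wy": 0, "wz": 0},
    {"jaw": -0.6, "tx": 0, "ty": 0, "tz": 0, "wx": 0, "wy": 0, "wz": 0},
  ],
)

```text
clock: 18.92
tcp_pos: [0.5267, 0.1527, 0.4038]
orientation: [0.0, 0.695, 0.719, 0.0]
wrist_force: [-0.2, 1.2, -4.0]
finger_gap: 0.0292
```

Run:
```python
from h import *
st()
```

```text
t 18.93 gap 0.0292 F [-0.2  1.2 -4. ] grasp rack mm [ 64.7  98.4 248.8] world [0.5268 0.1527 0.2488] ytool deg 2.0 zt [ 0.  0. -1.] j [ 0.14  0.26 -0.03  1.28  0.    1.67]
```

>>> carry_out(
  motion=[
    {"jaw": -0.6, "tx": 0, "ty": 0, "tz": 0.1, "wx": 0, "wy": 0, "wz": 0},
    {"jaw": -0.6, "tx": 0, "ty": 0, "tz": 0.05, "wx": 0, "wy": 0, "wz": 0},
    {"jaw": -0.6, "tx": 0, "ty": 0, "tz": 0, "wx": 0, "wy": 0, "wz": 0},
    {"jaw": -0.6, "tx": 0, "ty": 0, "tz": 0, "wx": 0, "wy": 0, "wz": 0},
  ],
)

```text
clock: 19.42
tcp_pos: [0.5267, 0.1527, 0.4027]
orientation: [0.0, 0.695, 0.719, 0.0]
wrist_force: [-1.6, -0.9, 2.9]
finger_gap: 0.0289
```

Run:
```python
from h import *
st()
```

```text
t 19.43 gap 0.0289 F [-1.6 -0.9  2.9] grasp rack mm [ 64.8  98.5 247.7] world [0.5269 0.1527 0.2477] ytool deg 2.0 zt [ 0.001  0.    -1.   ] j [ 0.14  0.26 -0.03  1.28  0.    1.67]
```

>>> carry_out(
  motion=[
    {"jaw": -0.2, "tx": 0, "ty": 0, "tz": 0, "wx": 0, "wy": 0, "wz": 0},
    {"jaw": -0.1, "tx": 0, "ty": 0, "tz": 0, "wx": 0, "wy": 0, "wz": 0},
    {"jaw": 0.05, "tx": 0, "ty": 0, "tz": 0, "wx": 0, "wy": 0, "wz": 0},
    {"jaw": 0.1, "tx": 0, "ty": 0, "tz": 0, "wx": 0, "wy": 0, "wz": 0},
    {"jaw": 0.1, "tx": 0, "ty": 0, "tz": -0.5, "wx": 0, "wy": 0, "wz": 0},
    {"jaw": 0.1, "tx": 0, "ty": 0, "tz": -1, "wx": 0, "wy": 0, "wz": 0},
    {"jaw": 0.1, "tx": 0, "ty": 0, "tz": -2, "wx": 0, "wy": 0, "wz": 0},
    {"jaw": 0.1, "tx": 0, "ty": 0, "tz": -3, "wx": 0, "wy": 0, "wz": 0},
    {"jaw": 0.1, "tx": 0, "ty": 0, "tz": -4, "wx": 0, "wy": 0, "wz": 0},
    {"jaw": 0.1, "tx": 0, "ty": 0, "tz": -2, "wx": 0, "wy": 0, "wz": 0},
    {"jaw": 0.1, "tx": 0, "ty": 0, "tz": 0, "wx": 0, "wy": 0, "wz": 0},
  ],
)

```text
clock: 20.8
tcp_pos: [0.5268, 0.1527, 0.5295]
orientation: [0.001, 0.695, 0.719, 0.002]
wrist_force: [1.6, 0.1, -0.4]
finger_gap: 0.0467
```

Run:
```python
from h import *
st()
cv2.imwrite('pics/w13.png',eyes.read_camera('wrist'))
cv2.imwrite('pics/s13.png',eyes.read_camera('scene'))
crop("pics/s13.png","pics/s13c.png",180,50,400,290,2.4)
```

```text
t 20.80 gap 0.0467 F [ 1.6  0.1 -0.4] grasp rack mm [ 65.4  98.5 374.5] world [0.5275 0.1528 0.3745] ytool deg 2.0 zt [ 0.005  0.001 -1.   ] j [0.14 0.26 0.28 1.58 0.   1.67]
```

View pics/w13.png

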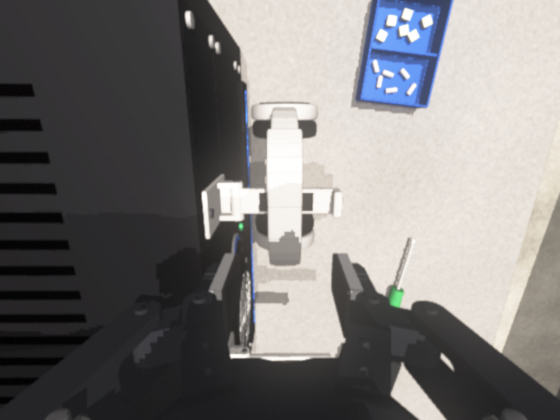

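View pics/s13c.png

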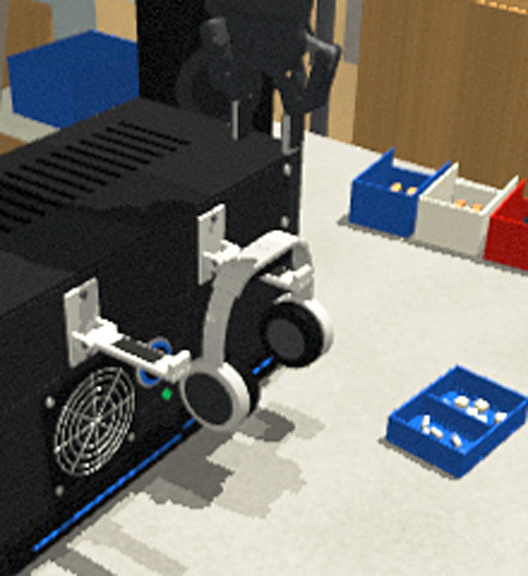

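>>> carry_out(
  motion=[
    {"jaw": 0.1, "tx": 0, "ty": 0, "tz": -1, "wx": 0, "wy": 0, "wz": -10},
    {"jaw": 0.1, "tx": 0, "ty": 0, "tz": 0, "wx": 0, "wy": 0, "wz": -10},
    {"jaw": 0.1, "tx": 0, "ty": 0, "tz": 0, "wx": 0, "wy": 0, "wz": -10},
    {"jaw": 0.1, "tx": 0, "ty": 0, "tz": 0, "wx": 0, "wy": 0, "wz": -10},
    {"jaw": 0.1, "tx": 0, "ty": 0, "tz": 0, "wx": 0, "wy": 0, "wz": -10},
    {"jaw": 0.1, "tx": 0, "ty": 0, "tz": 0, "wx": 0, "wy": 0, "wz": -10},
    {"jaw": 0.1, "tx": 0, "ty": 0, "tz": 0, "wx": 0, "wy": 0, "wz": -10},
    {"jaw": 0.1, "tx": 0, "ty": 0, "tz": 0, "wx": 0, "wy": 0, "wz": -10},
    {"jaw": 0.1, "tx": 0, "ty": 0, "tz": 0, "wx": 0, "wy": 0, "wz": -10},
    {"jaw": 0.1, "tx": 0, "ty": 0, "tz": 0, "wx": 0, "wy": 0, "wz": 0},
    {"jaw": 0.1, "tx": -0.8, "ty": -3.8, "tz": 0, "wx": 0, "wy": 0, "wz": 0},
    {"jaw": 0.1, "tx": -0.8, "ty": -3.8, "tz": 0, "wx": 0, "wy": 0, "wz": 0},
    {"jaw": 0.1, "tx": -0.8, "ty": -3.8, "tz": 0, "wx": 0, "wy": 0, "wz": 0},
    {"jaw": 0.1, "tx": -0.8, "ty": -3.8, "tz": 0, "wx": 0, "wy": 0, "wz": 0},
    {"jaw": 0.1, "tx": -0.6, "ty": -3.8, "tz": 0, "wx": 0, "wy": 0, "wz": 0},
    {"jaw": 0.1, "tx": 0, "ty": 0, "tz": 3, "wx": 0, "wy": 0, "wz": 0},
    {"jaw": 0.1, "tx": 0, "ty": 0, "tz": 3, "wx": 0, "wy": 0, "wz": 0},
    {"jaw": 0.1, "tx": 0, "ty": 0, "tz": 0, "wx": 0, "wy": 0, "wz": 0},
    {"jaw": 0.1, "tx": 0, "ty": 0, "tz": 0, "wx": 0, "wy": 0, "wz": 0},
  ],
)

```text
clock: 23.28
tcp_pos: [0.5713, -0.0358, 0.4779]
orientation: [0.0, -0.017, 1.0, -0.0]
wrist_force: [-0.4, 0.3, 0.6]
finger_gap: 0.047
```

Run:
```python
from h import *
delta(wrld((.104,-.092,.227)))
cv2.imwrite('pics/w14.png',eyes.read_camera('wrist'))
```

```text
t 23.27 gap 0.0470 F [-0.4  0.3  0.6] grasp rack mm [102.9 -91.4 322.9] world [ 0.5714 -0.0358  0.3229] ytool deg 91.9 zt [ 0. -0. -1.] j [-0.2   0.3   0.21  1.48  0.   -0.24]
tool delta cm [-0.11 -0.06  9.59]
```

View pics/w14.png

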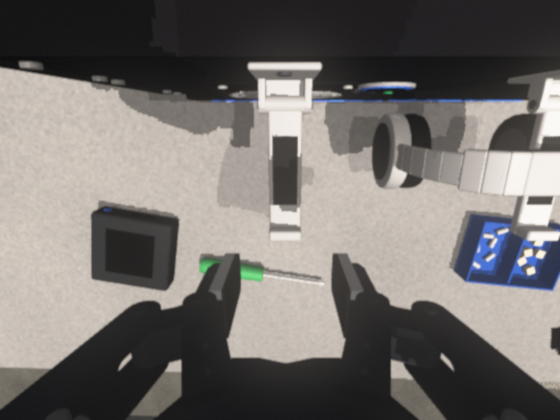

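>>> carry_out(
  motion=[
    {"jaw": 0.1, "tx": 0, "ty": 0, "tz": 3, "wx": 0, "wy": 0, "wz": 0},
    {"jaw": 0.1, "tx": 0, "ty": 0, "tz": 3, "wx": 0, "wy": 0, "wz": 0},
    {"jaw": 0.1, "tx": 0, "ty": 0, "tz": 2.5, "wx": 0, "wy": 0, "wz": 0},
    {"jaw": 0.1, "tx": 0, "ty": 0, "tz": 1.1, "wx": 0, "wy": 0, "wz": 0},
    {"jaw": -0.1, "tx": 0, "ty": 0, "tz": 0, "wx": 0, "wy": 0, "wz": 0},
    {"jaw": -0.6, "tx": 0, "ty": 0, "tz": 0, "wx": 0, "wy": 0, "wz": 0},
    {"jaw": -0.6, "tx": 0, "ty": 0, "tz": 0, "wx": 0, "wy": 0, "wz": 0},
    {"jaw": -0.6, "tx": 0, "ty": 0, "tz": 0, "wx": 0, "wy": 0, "wz": 0},
  ],
  force=20,
)

```text
clock: 24.32
tcp_pos: [0.5717, -0.0362, 0.3826]
orientation: [0.001, -0.017, 1.0, -0.001]
wrist_force: [-0.5, -2.2, 5.2]
finger_gap: 0.0236
```

Run:
```python
from h import *
s,R,g=st()
r=rack(g)-[.02,0,.225];rr=np.hypot(r[0],r[2]);th0=np.arctan2(r[0],r[2]);print(rr,th0)
p=np.array([r[0],r[2]])
for th in np.linspace(th0,0.03,15)[1:]:
    q=rr*np.array([np.sin(th),np.cos(th)]);d=q-p;print("tx %.2f tz %.2f"%(-d[0]*100,-d[1]*100));p=q
```

```text
t 24.32 gap 0.0236 F [-0.5 -2.2  5.2] grasp rack mm [103.6 -92.1 227.6] world [ 0.5722 -0.0364  0.2276] ytool deg 92.0 zt [ 0.003 -0.001 -1.   ] j [-0.2   0.31 -0.01  1.25 -0.   -0.24]
0.08362879935189628 1.540199895204233
tx 0.08 tz -0.90
tx 0.17 tz -0.89
tx 0.27 tz -0.86
tx 0.36 tz -0.83
tx 0.44 tz -0.78
tx 0.53 tz -0.73
tx 0.60 tz -0.67
tx 0.67 tz -0.60
tx 0.73 tz -0.53
tx 0.78 tz -0.44
tx 0.83 tz -0.36
tx 0.86 tz -0.27
tx 0.89 tz -0.17
tx 0.90 tz -0.08
```

>>> carry_out(
  motion=[
    {"jaw": -0.6, "tx": 0.08, "ty": 0, "tz": -0.9, "wx": 0, "wy": 0, "wz": 0},
    {"jaw": -0.6, "tx": 0.17, "ty": 0, "tz": -0.89, "wx": 0, "wy": 0, "wz": 0},
    {"jaw": -0.6, "tx": 0.27, "ty": 0, "tz": -0.86, "wx": 0, "wy": 0, "wz": 0},
    {"jaw": -0.6, "tx": 0.36, "ty": 0, "tz": -0.83, "wx": 0, "wy": 0, "wz": 0},
    {"jaw": -0.6, "tx": 0.44, "ty": 0, "tz": -0.78, "wx": 0, "wy": 0, "wz": 0},
    {"jaw": -0.6, "tx": 0.53, "ty": 0, "tz": -0.73, "wx": 0, "wy": 0, "wz": 0},
    {"jaw": -0.6, "tx": 0.6, "ty": 0, "tz": -0.67, "wx": 0, "wy": 0, "wz": 0},
    {"jaw": -0.6, "tx": 0.67, "ty": 0, "tz": -0.6, "wx": 0, "wy": 0, "wz": 0},
    {"jaw": -0.6, "tx": 0.73, "ty": 0, "tz": -0.53, "wx": 0, "wy": 0, "wz": 0},
    {"jaw": -0.6, "tx": 0.78, "ty": 0, "tz": -0.44, "wx": 0, "wy": 0, "wz": 0},
    {"jaw": -0.6, "tx": 0.83, "ty": 0, "tz": -0.36, "wx": 0, "wy": 0, "wz": 0},
    {"jaw": -0.6, "tx": 0.86, "ty": 0, "tz": -0.27, "wx": 0, "wy": 0, "wz": 0},
    {"jaw": -0.6, "tx": 0, "ty": 0, "tz": 0, "wx": 0, "wy": 0, "wz": 0},
  ],
)

```text
clock: 25.95
tcp_pos: [0.5077, -0.0384, 0.4602]
orientation: [0.0, -0.017, 1.0, -0.001]
wrist_force: [1.1, -4.7, -0.8]
finger_gap: 0.0233
```

Run:
```python
from h import *
st()
cv2.imwrite('pics/w15.png',eyes.read_camera('wrist'))
cv2.imwrite('pics/s15.png',eyes.read_camera('scene'))
crop("pics/s15.png","pics/s15c.png",150,50,370,290,2.4)
```

```text
t 25.95 gap 0.0233 F [ 1.1 -4.7 -0.8] grasp rack mm [ 39.1 -92.  305.2] world [ 0.5077 -0.0385  0.3052] ytool deg 92.0 zt [ 0.    -0.001 -1.   ] j [-0.23  0.17 -0.    1.4  -0.   -0.27]
```

View pics/s15c.png

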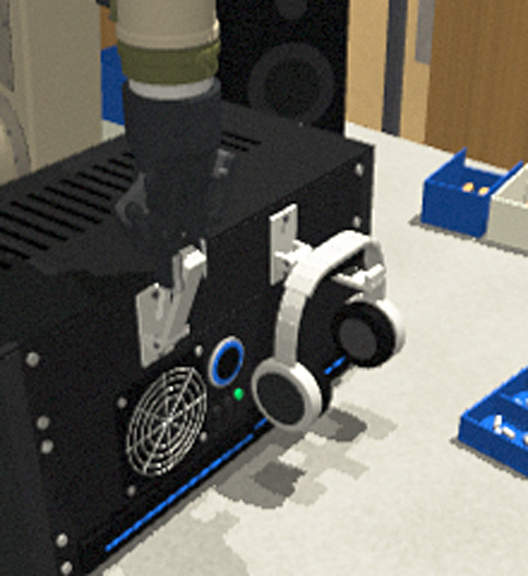

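>>> carry_out(
  motion=[
    {"jaw": -0.6, "tx": 0.8, "ty": 0, "tz": -0.17, "wx": 0, "wy": 0, "wz": 0},
    {"jaw": -0.6, "tx": 0.8, "ty": 0, "tz": -0.08, "wx": 0, "wy": 0, "wz": 0},
    {"jaw": -0.6, "tx": 0.3, "ty": 0, "tz": 0, "wx": 0, "wy": 0, "wz": 0},
    {"jaw": -0.6, "tx": 0, "ty": 0, "tz": 0, "wx": 0, "wy": 0, "wz": 0},
  ],
)

```text
clock: 26.55
tcp_pos: [0.4896, -0.039, 0.463]
orientation: [0.001, -0.017, 1.0, -0.0]
wrist_force: [3.3, -5.7, -0.5]
finger_gap: 0.0239
```

Run:
```python
from h import *
st()
```

```text
t 26.55 gap 0.0239 F [ 3.3 -5.7 -0.5] grasp rack mm [ 21.3 -92.  308. ] world [ 0.49   -0.0391  0.308 ] ytool deg 92.0 zt [ 0.003 -0.001 -1.   ] j [-0.24  0.14 -0.04  1.39 -0.   -0.28]
```

>>> carry_out(
  motion=[
    {"jaw": 0.1, "tx": 0, "ty": 0, "tz": 0, "wx": 0, "wy": 0, "wz": 0},
    {"jaw": 0.1, "tx": 0, "ty": 0, "tz": 0, "wx": 0, "wy": 0, "wz": 0},
    {"jaw": 0.1, "tx": 0, "ty": 0, "tz": -2.5, "wx": 0, "wy": 0, "wz": 0},
    {"jaw": 0.1, "tx": 0, "ty": 0, "tz": -2.5, "wx": 0, "wy": 0, "wz": 0},
    {"jaw": -1, "tx": -2.5, "ty": 0, "tz": 0, "wx": 0, "wy": 0, "wz": 0},
    {"jaw": -1, "tx": -1.5, "ty": 0, "tz": 0, "wx": 0, "wy": 0, "wz": 0},
    {"jaw": -1, "tx": 0, "ty": 0, "tz": 0, "wx": 0, "wy": 0, "wz": 0},
    {"jaw": -1, "tx": 0, "ty": 0, "tz": 0, "wx": 0, "wy": 0, "wz": 0},
    {"jaw": -1, "tx": 0, "ty": 0, "tz": 0, "wx": 0, "wy": 0, "wz": 0},
    {"jaw": -1, "tx": 0, "ty": 0, "tz": 2.5, "wx": 0, "wy": 0, "wz": 0},
    {"jaw": -1, "tx": 0, "ty": 0, "tz": 2.2, "wx": 0, "wy": 0, "wz": 0},
    {"jaw": -1, "tx": 0, "ty": 0, "tz": 0, "wx": 0, "wy": 0, "wz": 0},
  ],
)

```text
clock: 28.05
tcp_pos: [0.5282, -0.0373, 0.4639]
orientation: [-0.002, -0.017, 1.0, 0.0]
wrist_force: [-0.0, 0.1, 0.8]
finger_gap: 0.0004
```

Run:
```python
from h import *
st()
cv2.imwrite('pics/w16.png',eyes.read_camera('wrist'))
```

```text
t 28.05 gap 0.0004 F [-0.   0.1  0.8] grasp rack mm [ 59.2 -91.3 308.9] world [ 0.5277 -0.0371  0.3089] ytool deg 92.0 zt [-0.003  0.001 -1.   ] j [-0.22  0.22  0.06  1.42  0.   -0.26]
```

View pics/w16.png

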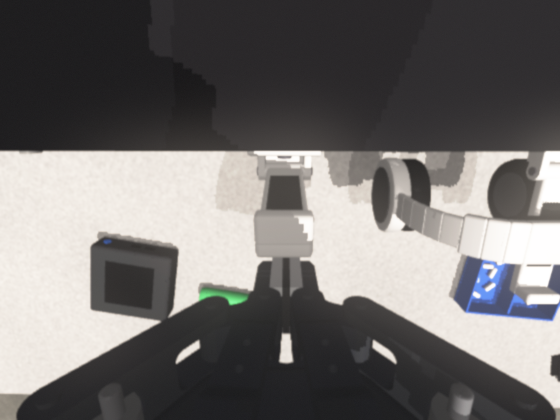

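>>> carry_out(
  motion=[
    {"jaw": -1, "tx": 1.2, "ty": 0, "tz": 0, "wx": 0, "wy": 0, "wz": 0},
    {"jaw": -1, "tx": 0.6, "ty": 0, "tz": 0, "wx": 0, "wy": 0, "wz": 0},
    {"jaw": -1, "tx": 0.3, "ty": 0, "tz": 0, "wx": 0, "wy": 0, "wz": 0},
    {"jaw": -1, "tx": 0.2, "ty": 0, "tz": 0, "wx": 0, "wy": 0, "wz": 0},
    {"jaw": -1, "tx": 0, "ty": 0, "tz": 0, "wx": 0, "wy": 0, "wz": 0},
    {"jaw": -1, "tx": 0, "ty": 0, "tz": 0, "wx": 0, "wy": 0, "wz": 0},
  ],
)

```text
clock: 28.85
tcp_pos: [0.5061, -0.0382, 0.4649]
orientation: [-0.0, -0.018, 1.0, 0.0]
wrist_force: [-0.5, -0.3, 0.8]
finger_gap: 0.0001
```

Run:
```python
from h import *
st()
```

```text
t 28.85 gap 0.0001 F [-0.5 -0.3  0.8] grasp rack mm [ 37.4 -91.6 309.9] world [ 0.506  -0.0381  0.3099] ytool deg 92.0 zt [-0.001  0.    -1.   ] j [-0.23  0.17  0.01  1.41  0.   -0.27]
```

>>> carry_out(
  motion=[
    {"jaw": -1, "tx": 0.15, "ty": 0, "tz": 0, "wx": 0, "wy": 0, "wz": 0},
    {"jaw": -1, "tx": 0.15, "ty": 0, "tz": 0, "wx": 0, "wy": 0, "wz": 0},
    {"jaw": -1, "tx": 0, "ty": 0, "tz": 0, "wx": 0, "wy": 0, "wz": 0},
    {"jaw": -1, "tx": 0, "ty": 0, "tz": 0, "wx": 0, "wy": 0, "wz": 0},
  ],
)

```text
clock: 29.35
tcp_pos: [0.5035, -0.0383, 0.4651]
orientation: [0.0, -0.018, 1.0, 0.0]
wrist_force: [3.1, -0.1, -1.5]
finger_gap: -0.0003
```

Run:
```python
from h import *
st()
```

```text
t 29.35 gap -0.0003 F [ 3.1 -0.1 -1.5] grasp rack mm [ 35.  -91.6 310.1] world [ 0.5036 -0.0382  0.3101] ytool deg 92.0 zt [ 0.001  0.    -1.   ] j [-0.24  0.17  0.    1.41  0.   -0.27]
```

Contact at 3 N; press a bit more to see if the stop is reached.

>>> carry_out(
  motion=[
    {"jaw": -1, "tx": 0.1, "ty": 0, "tz": 0, "wx": 0, "wy": 0, "wz": 0},
    {"jaw": -1, "tx": 0.1, "ty": 0, "tz": 0, "wx": 0, "wy": 0, "wz": 0},
    {"jaw": -1, "tx": 0, "ty": 0, "tz": 0, "wx": 0, "wy": 0, "wz": 0},
    {"jaw": -1, "tx": 0, "ty": 0, "tz": 0, "wx": 0, "wy": 0, "wz": 0},
  ],
)

```text
clock: 29.85
tcp_pos: [0.5027, -0.0384, 0.4652]
orientation: [0.002, -0.018, 1.0, 0.0]
wrist_force: [10.2, 1.7, -4.4]
finger_gap: -0.0
```

Run:
```python
from h import *
st()
```

```text
t 29.85 gap -0.0000 F [10.2  1.7 -4.4] grasp rack mm [ 34.7 -91.6 310.2] world [ 0.5033 -0.0383  0.3102] ytool deg 92.0 zt [ 0.004  0.001 -1.   ] j [-0.24  0.16 -0.    1.4   0.   -0.27]
```

>>> carry_out(
  motion=[
    {"jaw": -1, "tx": -1, "ty": 0, "tz": 0, "wx": 0, "wy": 0, "wz": 0},
    {"jaw": -1, "tx": -2, "ty": 0, "tz": 0, "wx": 0, "wy": 0, "wz": 0},
    {"jaw": -1, "tx": 0, "ty": 0, "tz": -4, "wx": 0, "wy": 0, "wz": 0},
    {"jaw": -1, "tx": 0, "ty": 0, "tz": -4, "wx": 0, "wy": 0, "wz": 0},
    {"jaw": -1, "tx": 0, "ty": 0, "tz": -3, "wx": 0, "wy": 0, "wz": 0},
    {"jaw": -1, "tx": 3, "ty": 0, "tz": 0, "wx": 0, "wy": 0, "wz": 0},
    {"jaw": -1, "tx": 5, "ty": 0, "tz": 0, "wx": 0, "wy": 0, "wz": 0},
    {"jaw": -1, "tx": 5, "ty": 0, "tz": 0, "wx": 0, "wy": 0, "wz": 0},
    {"jaw": -1, "tx": 0, "ty": 0, "tz": 0, "wx": 0, "wy": 0, "wz": 0},
    {"jaw": -1, "tx": 0, "ty": 0, "tz": 0, "wx": 0, "wy": 0, "wz": 0},
    {"jaw": -1, "tx": 0, "ty": 0, "tz": 0, "wx": 0, "wy": 0, "wz": 0},
  ],
)

```text
clock: 31.22
tcp_pos: [0.4022, -0.042, 0.5749]
orientation: [-0.0, -0.018, 1.0, 0.0]
wrist_force: [-0.4, 0.3, -0.4]
finger_gap: -0.0001
```

Run:
```python
from h import *
st()
cv2.imwrite('pics/t17.png',eyes.read_camera('top'))
cv2.imwrite('pics/s17.png',eyes.read_camera('scene'))
```

```text
t 31.23 gap -0.0001 F [-0.4  0.3 -0.4] grasp rack mm [-66.5 -91.9 419.9] world [ 0.4021 -0.042   0.4199] ytool deg 92.0 zt [-0.001  0.    -1.   ] j [-0.3  -0.01  0.07  1.66 -0.   -0.34]
```

View pics/s17.png

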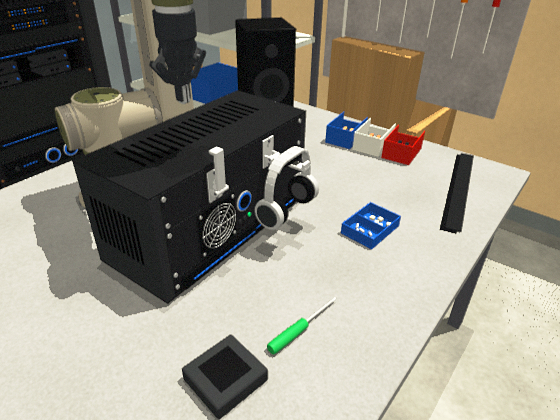

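View pics/t17.png

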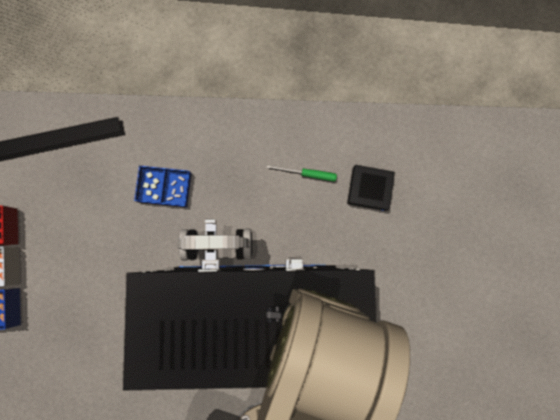

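```bash
python3 -c "
from workcell import env
print(env.hand_in())"
```

```text
the job is handed in; nothing more can be done
None
```

The headset now hangs by its headband on the other hook, and the fan hook is folded up flat against the rack. I handed the job in at about 31 s on the clock.

1. **Spare hook down:** I pinched the spare arm and swung it down. A press on top met the stop at about 10 N, with the arm's upper face at 229 mm as expected.
2. **Headset moved:** I gripped the headset by its crown, carried it out past the arm tips and lowered it about 65 mm out on the spare arm. I let go only after the wrist force showed the arm was carrying its weight.
3. **Fan hook up:** I pinched the emptied arm and swung it up. I then pressed it home until it met the stop at about 10 N, with its outer face at 24 mm, which matches fully folded.

The last scene and top pictures show the headset on the left-hand hook and the fan clear. The computer, tray and screwdriver are where they started, and the gripper touches nothing. The force readings I took stayed near 11 N or less.

**One disagreement:** the cameras differed by about 3–4 mm on where the hooks sit along the rack front. I used the wrist picture to line up each grasp, and each one came out centred.

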